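Draw the blanks tray out from under a carver's stand with a hooked rod

ROBOT

A 6-joint arm with a two-finger parallel gripper is mounted at the origin on the work surface. World frame = base frame: x ahead of the robot, y to its left, z up, the work surface at z = 0. Lengths are in m, angles in rad, forces in N, time in s.
With the tool pointing down it reaches from about 0.4 to 0.925 m from the base axis. Payload 12.5 kg.
Tool frame: the origin (TCP) lies at the very end of the fingers, on their centre line; the grasp point (between the pads) lies 19 mm behind it; x points along the fingers, y is the direction in which the jaws open and shut, and the axes are right-handed (so a half turn about x gives the same grasp; the last joint's range is limited). The gripper opens to 95 mm and grips with 3 to 60 N. Pads are 20 mm wide; open, the fingers measure 119 mm over their backs; the gripper's body (75 mm by 180 mm) begins 59 mm behind the grasp point.
Start: joints at [1.08, 0.491, 1.559, -0, 1.092, -0.106], TCP at [0.235, 0.579, 0.215] pointing down, gripper open.
Joint ranges: [-3.1, 3.1], [-0.84, 2.19], [0.05, 2.79], [-1.13, 4.28], [0.06, 2.93], [-2.69, 2.69]. Speed limits (rad/s): [2.22, 2.22, 2.79, 3.14, 3.14, 3.14].

INTERFACE

Orientations are given as [roll, pitch, yaw] about the fixed x, y, z axes, in that order (R = Rz(yaw) Ry(pitch) Rx(roll)).
In Python, from workcell import robot gives the robot as it stands.
- The arm moves only by the tool move_arm, never from a script. Its argument "commands" is one flat list of numbers, 7 for each row, row after row: the gripper command: -1 is shut, 1 is fully open, values between are in proportion, then the shift along the world's x, y, z in cm, then the turn, a rotation vector about the world's x, y, z in degrees. A call has 1 to 20 rows; each row shifts and turns the commanded pose from where the row before left it; what a row does not reach is not made up. A row lasts 1/12 s, in which the tool goes at most 41.7 mm and 7.16 degrees, less where a joint would pass 70% of its speed; a pose out of reach is approached as far as the arm can. A call with a gripper value outside its range is refused whole. The fingers move at their own pace and stop on an object; "squeeze" is the grip in N (left out, the last holds). Time passes only in rows, so rows that do not move let the fingers close. It gives the time, the measured TCP pose, the force and the opening at its end, in the units of the state.
- robot.get_obs(): the state, without advancing time (a new reading comes with each control period).
- robot.capture(name): name is "scene" or "top"; returns the picture (384x512x3 uint8, red, green, blue); there is no depth.
- robot.calibration(name): a dict with "camera_matrix" (3x3 intrinsics, pixels), "k1" (the pictures are not rectified: a ray, as slopes to the right and down, at radius r is drawn at 1 + k1 r^2 times it, then the intrinsics apply), "extrinsics" (4x4, takes a point from world to camera coordinates). Camera axes: x right, y down, z forward; pixel columns grow to the right and rows downward; lengths in m; the calibration is good to about 2 mm. A picture is of the moment at which its call begins. calibration takes no time and is no camera call.
- robot.sign_off(): hands the job in, once; it reports no verdict.
The state is a dict: "time_s": time; "qpos": joint angles; "joint_velocities": joint speeds; "joint_torque": joint torques, N m; "ee_pos": TCP position; "ee_rot": TCP orientation; "force": force on the tool from outside, world axes, zero at the start; "wrist_torque": the same for the moment, N m; "width": finger opening in m.
Only numpy, scipy, OpenCV 4.12 (cv2) and the standard library are available. Lean on these libraries where they do the work, as an engineer would, in place of code of your own. Each camera call takes 0.05 s, during which the arm holds its last target.

TASK

Take the hooked rod from the cork mat, reach it under the overhang of the carver's stand, feel with the hook for the tray's hidden pull eye, and with the tine in the eye rest the shank lightly against its bar for a good second, the tray still unmoved, before you gently draw the green-fronted tray out by a good 11 cm (it has 15 cm of travel). Then unhook the rod and lay it back flat on the cork mat, the red handle on the mat. Use light forces on eye, tray and stand (well under 20 N), touch tray and stand only with the rod, never with the gripper or arm, and leave the other things on the bench where they are.

Things in the scene. Friction and masses are not known exactly. Their poses are not given: they have to be found in the camera images.
- stand: Fixed wooden carver's stand, 340 wide (y), 300 mm deep (x). Origin on the bench (z=0). Its -x points out of the front, which looks about along world +y; +x into it. Top slab: local x -160 to 140, y -170 to 170, z 105 to 140 mm. Under the overhang (local x -160 to -80, open at front and both sides) 105 mm are free. Behind that: side walls 30 mm thick, the tray between them.
- ledge_edge (a point): Middle of the lower front edge of the stand's top, 105 mm above the bench; axes as the stand's.
- tray (a joint): How far the tray is drawn out, in m: 0 fully home, 0.15 at its stop; slides along the stand's -x. It runs stiffly: about 6 N of drag.
- tray_front (a point): Middle of the outer face of the tray's green front (250 wide, 18 to 92 mm above the bench), 60 mm above the bench, axes as the stand's; moves with the tray. With the tray home it is 80 mm behind the stand's front edge. The brass pull eye stands out from this face along the stand's -x, hidden under the overhang.
- eye_zone (a point): Point 32 mm out (stand's -x) from tray_front. The eye: upright loop of 8 mm bar in the stand's x-z plane, open to both sides (y). Its upright front bar is anywhere from 35 mm left to 35 mm right (y) of this point, unknown, firmly clipped; 28 mm free between bar and tray face, 36 mm between its arms (this height is mid). A tine slid in along y is fully in when the shank touches the bar.
- mat: Fixed cork mat 360 x 160 x 4 mm (x, y, z), origin at the centre of its underside.
- rod_handle (a point): Centre of the hooked rod's flat-sided red handle (100 long, 26 wide, 36 mm high; with end cap and ferrule from -61 to +61 mm along x). The rod lies loose on the mat, this point 22 mm above the bench. x along the rod to its tip, z up as it lies. Whole rod 0.22 kg, balanced within 30 mm of this point. A straight 8 mm shank runs along +x on the centre line to the tip at +184 mm.
- rod_tine (a point): The corner of the hook: centre line of the shank 180 mm ahead (+x) of the handle's centre. From here an 8 mm round tine points along the rod's +y, its end 18 mm from the shank's centre line. Axes as the rod's. With the rod pointing into the stand, its tine points along the stand's +y.
- rod: The whole hooked rod; origin on the underside of the handle's centre, 18 mm below rod_handle.
- mallet: Bystander: wooden mallet, 200 mm long, origin under it.
- ladle: Bystander: wooden ladle, 220 mm long.
- glue: Bystander: white bottle with an orange cap, 60 mm wide, 170 mm high.
- bowl: Bystander: wooden bowl, 120 mm wide, 55 mm high.
- blank: Bystander: wooden block 130 x 55 x 35 mm on top of the stand.
- brush: Bystander: brush, 170 mm long, on top of the stand.

How it is judged:
By the outcome, as a careful person would: the job done as asked, in the order asked, and still so for the second after the job is handed in, with the robot touching nothing.
It also fails if it takes over 72 s, if anything falls off the work surface, if the arm or the gripper's body presses on something with over 40 N, if the wrist force passes 120 N, or if a joint passes its speed limit or range.

## Working session

There is one attempt and no reset: what is moved stays moved. The work goes in short steps, Python scripts to look and compute and a tool call to move; the robot and the scene stay as the last step left them, time stands still between calls to the robot, and variables do not carry over. Pictures are saved under pics/ and viewed, and the job is handed in when it is done.

Besides the shell and the picture viewer there is one more tool, called by a JSON object that holds its "op" and its "data", one argument or row to a line. move_arm: Moves the arm, as the interface text tells. Its arguments: {"type":"object","properties":{"commands":{"type":"array"},"squeeze":{"type":"number"}},"required":["commands"]}

```bash
ls; mkdir -p pics
python3 - <<'E'
from workcell import robot
import cv2,numpy as np
for n in("scene","top"):
    im=robot.capture(n); cv2.imwrite(f"pics/{n}0.png",im[:,:,::-1])
    c=robot.calibration(n); print(n,c)
print(robot.get_obs())
E
```

```text
pics
scene {'camera_matrix': array([[412.42847801,   0.        , 252.5856808 ],
       [  0.        , 412.42847801, 192.2621881 ],
       [  0.        ,   0.        ,   1.        ]]), 'k1': -0.09588819939248783, 'extrinsics': array([[-0.24726393,  0.96886828, -0.01244183,  0.07072364],
       [ 0.63784894,  0.15309206, -0.75479238, -0.32831846],
       [-0.72938966, -0.19456894, -0.65584576,  2.05688849],
       [ 0.        ,  0.        ,  0.        ,  1.        ]])}
top {'camera_matrix': array([[386.06848629,   0.        , 254.67013337],
       [  0.        , 386.06848629, 187.10534529],
       [  0.        ,   0.        ,   1.        ]]), 'k1': -0.1305427551115182, 'extrinsics': array([[-0.04544415, -0.99895612,  0.00463575,  0.09248448],
       [-0.97804823,  0.04354736, -0.20377754,  0.61875937],
       [ 0.20336295, -0.01379448, -0.97900624,  1.26261955],
       [ 0.        ,  0.        ,  0.        ,  1.        ]])}
{'time_s': 0.1, 'qpos': array([ 1.08040065e+00,  4.91504386e-01,  1.55938425e+00, -2.74928350e-05,
        1.09172996e+00, -1.05615928e-01]), 'joint_velocities': array([-0.00047314, -0.00074523, -0.00235881,  0.00094888, -0.00100642,
        0.00018563]), 'joint_torque': array([ 2.93038473e-03, -6.13624191e+01, -2.58606094e+01,  6.94018649e-02,
        4.70126560e-02, -4.60403351e-05]), 'ee_pos': array([0.23448637, 0.57910661, 0.21411849]), 'ee_rot': array([-1.65264868,  1.56977009, -2.03741574]), 'force': array([ 0.1332436 ,  0.36049729, -0.06182145]), 'wrist_torque': array([-0.02965618,  0.01479647, -0.0573978 ]), 'width': 0.09520737924110358}
```

View pics/scene0.png

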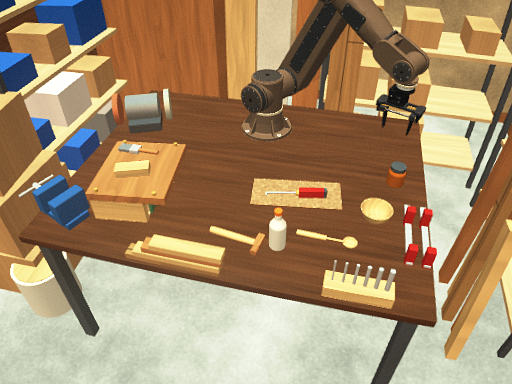

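View pics/top0.png

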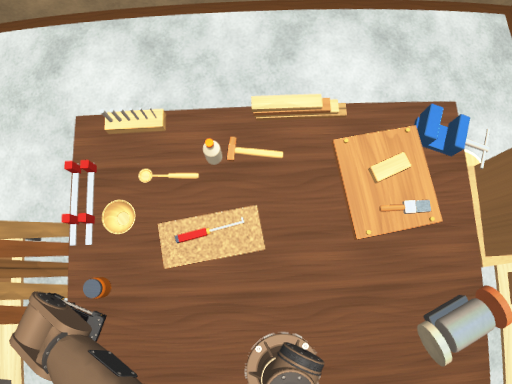

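The overview shows the stand at top-view (387,182), with its front facing left (+y). The mat is at (212,236), with the red handle at (191,236) and the hook tip near (243,221). Next I'll zoom in and measure.

```bash
cat > h.py <<'E'
from workcell import robot
import cv2,numpy as np
def cal(n):
    c=robot.calibration(n); return c["camera_matrix"],c["k1"],c["extrinsics"]
def ray(n,uv):
    K,k,E=cal(n)
    p=cv2.undistortPoints(np.array([[uv]],float),K,np.array([k,0,0,0.]))[0,0]
    R=E[:3,:3];t=E[:3,3]
    return -R.T@t, R.T@np.array([p[0],p[1],1])
def onz(n,uv,z):
    o,d=ray(n,uv); return o+d*(z-o[2])/d[2]
def proj(n,P):
    K,k,E=cal(n)
    r=cv2.projectPoints(np.array(P,float).reshape(-1,3),cv2.Rodrigues(E[:3,:3])[0],E[:3,3],K,np.array([k,0,0,0.]))[0]
    return r[:,0]
E
python3 - <<'E'
import cv2
t=cv2.imread("pics/top0.png"); s=cv2.imread("pics/scene0.png")
cv2.imwrite("pics/tm.png",cv2.resize(t[195:275,150:275],None,fx=6,fy=6,interpolation=cv2.INTER_CUBIC))
cv2.imwrite("pics/ts.png",cv2.resize(t[118:246,325:450],None,fx=4.5,fy=4.5,interpolation=cv2.INTER_CUBIC))
cv2.imwrite("pics/ss.png",cv2.resize(s[130:230,80:200],None,fx=6,fy=6,interpolation=cv2.INTER_CUBIC))
cv2.imwrite("pics/sm.png",cv2.resize(s[170:215,240:350],None,fx=7,fy=7,interpolation=cv2.INTER_CUBIC))
E
```

```text
(no output)
```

View pics/tm.png

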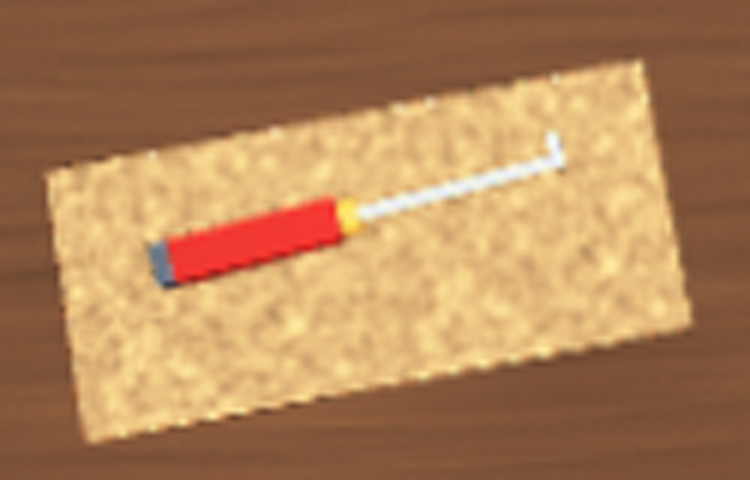

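View pics/ts.png

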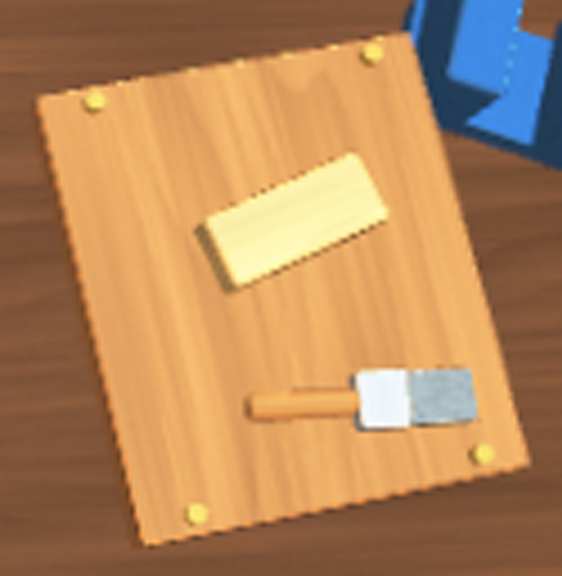

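View pics/ss.png

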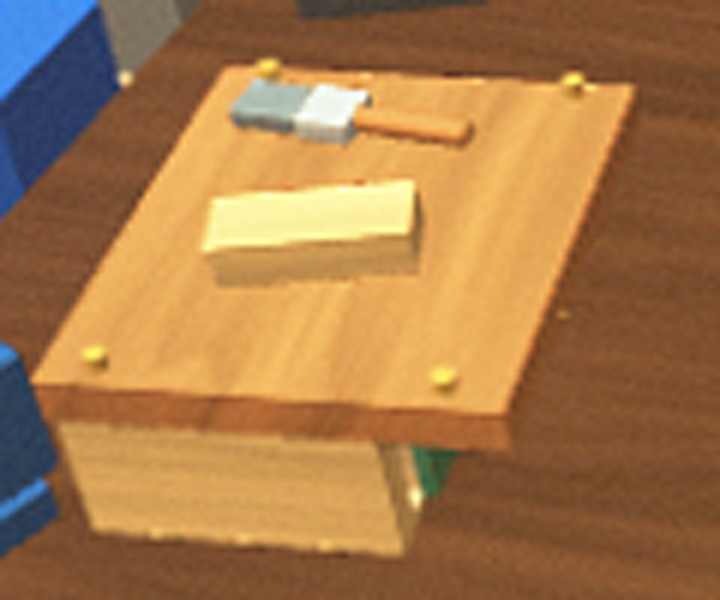

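View pics/sm.png

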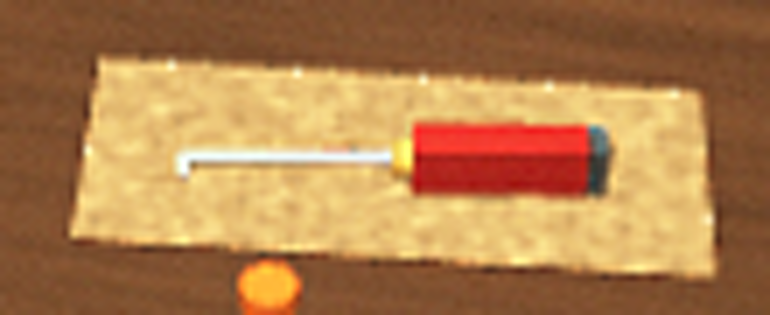

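```bash
cat > m.py <<'E'
from h import *
def un(U,f,off): return (np.array(U,float)+.5)/f-.5+off
def rect(pts,z,n,dims,names):
    P=np.array([onz(n,p,z) for p in pts]); return P
# stand top corners: front-left.. order img TL,TR,BR,BL
S=np.array([onz("top",un(p,4.5,(325,118)),.14) for p in [(38,97),(409,33),(530,464),(146,546)]])
print("stand",S.round(4), [np.linalg.norm(S[i]-S[(i+1)%4]).round(4) for i in range(4)])
d=S[1]-S[0]+S[2]-S[3]; a1=np.arctan2(d[1],d[0]); e=S[3]-S[0]+S[2]-S[1]; a2=np.arctan2(e[1],e[0])+0
print("yaw from depth",np.degrees(a1),"from width dir-y +90",np.degrees(a2)+90)
S2=np.array([onz("scene",un(p,6,(80,130)),.14) for p in [(505,416),(35,383),(225,68),(635,86)]])
print("stand scene",S2.round(4), [np.linalg.norm(S2[i]-S2[(i+1)%4]).round(4) for i in range(4)], S.mean(0),S2.mean(0))
d=S2[1]-S2[0]+S2[2]-S2[3]; print(np.degrees(np.arctan2(d[1],d[0])));
e=S2[3]-S2[0]+S2[2]-S2[1]; print(np.degrees(np.arctan2(e[1],e[0]))+90)
M=np.array([onz("top",un(p,6,(150,195)),.004) for p in [(45,172),(643,60),(692,326),(88,444)]]); print("mat",M.round(4),M.mean(0),[np.linalg.norm(M[i]-M[(i+1)%4]).round(4) for i in range(4)])
# rod
im=cv2.imread("pics/top0.png"); 
def comp(im,m,lo,hi):
    pass
for n,f,off,pts in (("top",6,(150,195),dict(capend=(160,263),h0=(350,215),corner=(560,161),tine=(553,135))),("scene",7,(240,170),dict(corner=(184,155)))):
    for k,p in pts.items(): print(n,k,onz(n,un(p,f,off),.022).round(4))
hsv=cv2.cvtColor(im,cv2.COLOR_BGR2HSV)
m=((hsv[...,0]<8)|(hsv[...,0]>172))&(hsv[...,1]>180)&(hsv[...,2]>120)
m=m.astype(np.uint8); m[:, :150]=0; m[:,275:]=0; m[:195]=0; m[275:]=0
c=max(cv2.findContours(m,0,2)[0],key=cv2.contourArea); r=cv2.minAreaRect(c); print(r)
for z in(.022,.04):print("red centre",z,onz("top",r[0],z).round(4))
v=cv2.fitLine(np.argwhere((hsv[...,1]<60)&(hsv[...,2]>170)&(np.mgrid[:384,:512][0]>217)&(np.mgrid[:384,:512][0]<232)&(np.mgrid[:384,:512][1]>208)&(np.mgrid[:384,:512][1]<240))[:,::-1].astype(np.float32),2,0,.01,.01).ravel();print(v)
a=onz("top",v[2:]-v[:2]*14,.022);b=onz("top",v[2:]+v[:2]*14,.022)
print("shank dir",np.degrees(np.arctan2(*(b-a)[[1,0]])),a,b)
E
python3 m.py
```

```text
stand [[ 0.7585 -0.2039  0.14  ]
 [ 0.8005 -0.4986  0.14  ]
 [ 0.466  -0.5467  0.14  ]
 [ 0.4234 -0.2525  0.14  ]] [np.float64(0.2977), np.float64(0.338), np.float64(0.2973), np.float64(0.3386)]
yaw from depth -81.82456528151938 from width dir-y +90 -81.78533267432005
stand scene [[ 0.7649 -0.1989  0.14  ]
 [ 0.8052 -0.4924  0.14  ]
 [ 0.4696 -0.5447  0.14  ]
 [ 0.4262 -0.2498  0.14  ]] [np.float64(0.2963), np.float64(0.3396), np.float64(0.2981), np.float64(0.3425)] [ 0.61209519 -0.3754439   0.14      ] [ 0.61645693 -0.37144547  0.14      ]
-81.90368791450801
-81.29965517604313
mat [[0.519  0.4161 0.004 ]
 [0.5708 0.0592 0.004 ]
 [0.413  0.038  0.004 ]
 [0.3592 0.3914 0.004 ]] [0.46551731 0.22619225 0.004     ] [np.float64(0.3606), np.float64(0.1592), np.float64(0.3575), np.float64(0.1617)]
top capend [0.4612 0.3443 0.022 ]
top h0 [0.4846 0.2332 0.022 ]
top corner [0.5108 0.1104 0.022 ]
top tine [0.5261 0.1139 0.022 ]
scene corner [0.5104 0.1123 0.022 ]
((191.97512817382812, 234.9066925048828), (7.407801151275635, 28.214059829711914), 75.0685806274414)
red centre 0.022 [0.4713 0.2891 0.022 ]
red centre 0.04 [0.4697 0.2864 0.04  ]
[  0.9653387   -0.26100037 224.74359    226.03847   ]
shank dir -77.25787090218174 [0.48664488 0.22163613 0.022     ] [0.5080946  0.12678146 0.022     ]
```

Run:
```python
from h import *
from scipy.spatial.transform import Rotation as R
o=robot.get_obs(); r=R.from_euler("xyz",o["ee_rot"]); print(r.as_matrix().round(4),o["ee_pos"])
th=np.radians(-77.3)
x=np.array([0,0,-1.])
for s in(1,-1):
    y=s*np.array([-np.sin(th),np.cos(th),0]); T=R.from_matrix(np.c_[x,y,np.cross(x,y)])
    print(s,np.degrees((T*r.inv()).as_rotvec()).round(2))
print("shift cm",100*(np.array([.4711,.2865,.12])-o["ee_pos"]))
for n,p in dict(glue=(212,150),bowl=(118,217),mhead=(232,148),mend=(282,155),ladle=(145,176),ladleend=(198,176)).items(): print(n,onz("top",p,.03).round(3))
print("glue cap",onz("top",(209,144),.17).round(3))
```

```text
[[-5.000e-04  3.753e-01  9.269e-01]
 [-9.000e-04  9.269e-01 -3.753e-01]
 [-1.000e+00 -1.000e-03 -1.000e-04]] [0.23448637 0.57910661 0.21411849]
1 [ 4.000e-02 -5.000e-02 -5.525e+01]
-1 [6.0000e-02 4.0000e-02 1.2475e+02]
shift cm [ 23.66136318 -29.2606605   -9.41184856]
glue [0.773 0.212 0.03 ]
bowl [0.543 0.55  0.03 ]
mhead [0.777 0.139 0.03 ]
mend [ 0.743 -0.039  0.03 ]
ladle [0.687 0.454 0.03 ]
ladleend [0.678 0.263 0.03 ]
glue cap [0.749 0.207 0.17 ]
```

{"op": "move_arm", "data": {
  "commands": [1, 1.9, -2.3, -0.6, 0, 0, -4.6, 1, 1.9, -2.3, -0.6, 0, 0, -4.6, 1, 1.9, -2.3, -0.6, 0, 0, -4.6, 1, 1.9, -2.3, -0.6, 0, 0, -4.6, 1, 1.9, -2.3, -0.6, 0, 0, -4.6, 1, 1.9, -2.3, -0.6, 0, 0, -4.6, 1, 1.9, -2.3, -0.6, 0, 0, -4.6, 1, 1.9, -2.3, -0.6, 0, 0, -4.6, 1, 1.9, -2.3, -0.6, 0, 0, -4.6, 1, 1.9, -2.3, -0.6, 0, 0, -4.6, 1, 1.9, -2.3, -0.6, 0, 0, -4.6, 1, 1.9, -2.3, -0.6, 0, 0, -4.6, 1, 0, 0, 0, 0, 0, 0, 1, 0, 0, 0, 0, 0, 0],
  "squeeze": 60
}}

```text
time_s: 1.27
ee_pos: [0.4631, 0.3022, 0.1421]
ee_rot: [-1.353, 1.57, -2.703]
force: [0.4, 0.5, 0.8]
width: 0.0945
```

{"op": "move_arm", "data": {
  "commands": [1, 0.4, -0.8, -1.5, 0, 0, 0, 1, 0.4, -0.8, -1.5, 0, 0, 0, 1, 0, 0, -2, 0, 0, 0, 1, 0, 0, -2, 0, 0, 0, 1, 0, 0, -1.5, 0, 0, 0, 1, 0, 0, 0, 0, 0, 0]
}}

```text
time_s: 1.77
ee_pos: [0.4688, 0.2876, 0.0553]
ee_rot: [-1.382, 1.567, -2.728]
force: [-0.3, 0.1, -0.1]
width: 0.0953
```

Run:
```python
from h import *
for n,b in(("top",(195,275,150,275)),("scene",(130,225,230,350))):
    im=robot.capture(n)[:,:,::-1][b[0]:b[1],b[2]:b[3]]; cv2.imwrite(f"pics/{n}1.png",cv2.resize(im,None,fx=6,fy=6,interpolation=cv2.INTER_CUBIC))
```

```text
(no output)
```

View pics/top1.png

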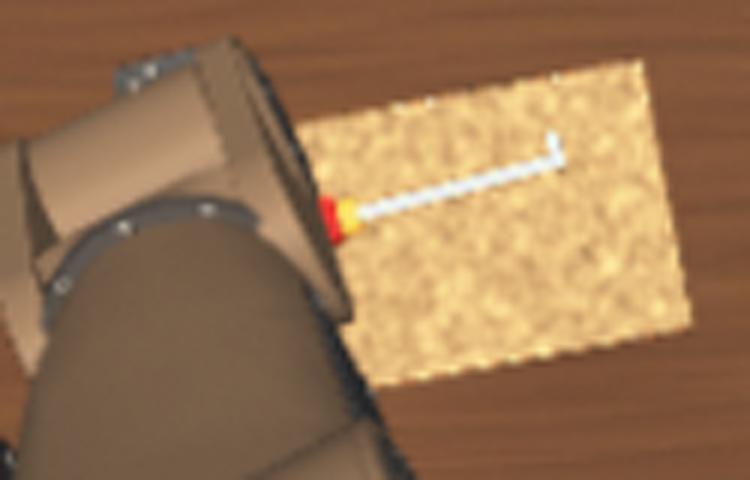

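View pics/scene1.png

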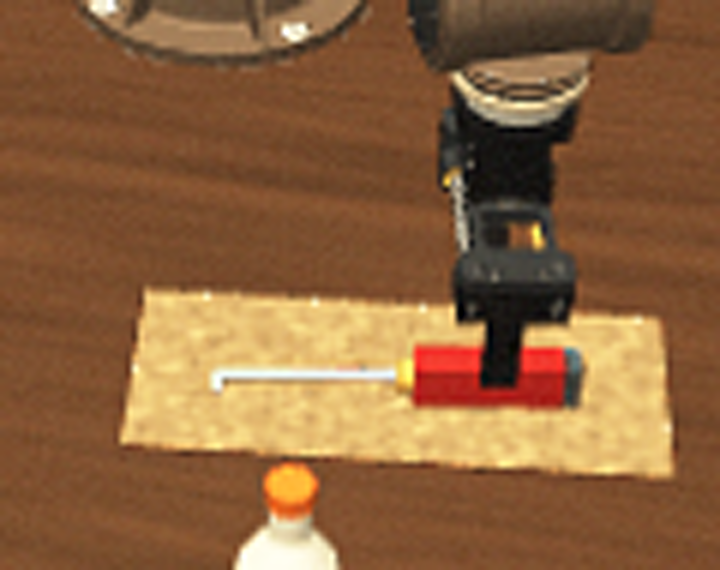

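The scene view shows the open fingers straddling the handle near its middle, at crop (500,375). Next I'll go down and grip.

{"op": "move_arm", "data": {
  "commands": [1, 0.1, 0, -1.5, 0, 0, 0, 1, 0.1, 0, -1.5, 0, 0, 0, 1, 0, 0, -1.4, 0, 0, 0, 1, 0, 0, 0, 0, 0, 0, 1, 0, 0, 0, 0, 0, 0]
}}

```text
time_s: 2.28
ee_pos: [0.4727, 0.2878, 0.0145]
ee_rot: [1.78, 1.57, 0.432]
force: [0.4, 0.4, 0.6]
width: 0.095
```

{"op": "move_arm", "data": {
  "commands": [1, -0.1, 0, -0.3, 0, 0, 0, -1, 0, 0, 0, 0, 0, 0, -1, 0, 0, 0, 0, 0, 0, -1, 0, 0, 0, 0, 0, 0, -1, 0, 0, 0, 0, 0, 0, -1, 0, 0, 0, 0, 0, 0, -1, 0, 0, 0, 0, 0, 0, -1, 0, 0, 0, 0, 0, 0, -1, 0, 0, 0, 0, 0, 0, -1, 0, 0, 0, 0, 0, 0]
}}

```text
time_s: 3.12
ee_pos: [0.4716, 0.2873, 0.0106]
ee_rot: [1.662, 1.571, 0.314]
force: [-0.3, 0.1, -0.3]
width: 0.0403
```

{"op": "move_arm", "data": {
  "commands": [-1, 0, 0, 0, 0, 0, 0, -1, 0, 0, 0, 0, 0, 0, -1, 0, 0, 0, 0, 0, 0, -1, 0, 0, 0, 0, 0, 0, -1, 0, 0, 0, 0, 0, 0]
}}

```text
time_s: 3.53
ee_pos: [0.4715, 0.2873, 0.0106]
ee_rot: [-1.198, 1.571, -2.546]
force: [-1.1, -1.8, 0.1]
width: 0.0257
```

{"op": "move_arm", "data": {
  "commands": [-1, 0, 0, 1, 0, 0, 0, -1, 0, 0, 2, 0, 0, 0, -1, 0, 0, 2, 0, 0, 0, -1, 0, 0, 2, 0, 0, 0, -1, 0, 0, 1, 0, 0, 0, -1, 0, 0, 0, 0, 0, 0, -1, 0, 0, 0, 0, 0, 0]
}}

```text
time_s: 4.12
ee_pos: [0.4716, 0.2873, 0.0908]
ee_rot: [1.717, 1.57, 0.369]
force: [-0.1, -0.2, -3.3]
width: 0.0259
```

Run:
```python
from h import *
o=robot.get_obs(); print(o["ee_pos"],o["force"])
for n,b in(("top",(185,275,150,275)),("scene",(130,225,230,350))):
    im=robot.capture(n)[:,:,::-1][b[0]:b[1],b[2]:b[3]]; cv2.imwrite(f"pics/{n}2.png",cv2.resize(im,None,fx=6,fy=6,interpolation=cv2.INTER_CUBIC))
```

```text
[0.47156707 0.2873083  0.09082363] [-0.125011   -0.20962933 -3.33389678]
```

View pics/top2.png

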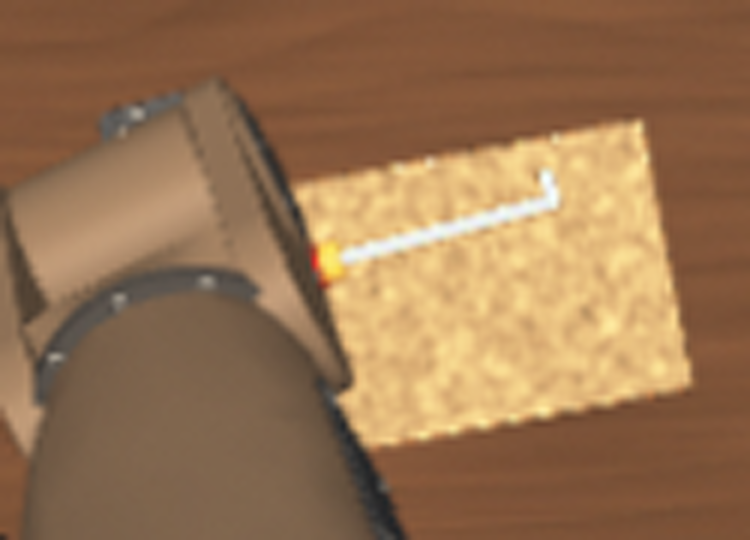

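View pics/scene2.png

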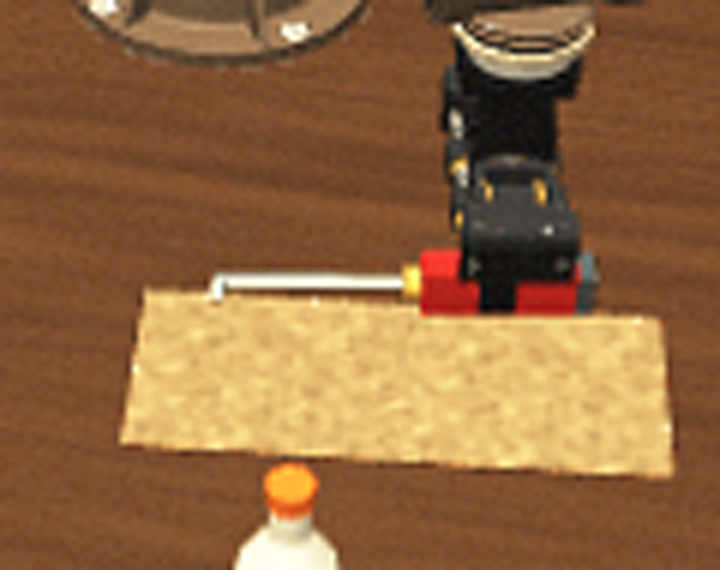

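Run:
```python
from h import *
from m import un
def tri(a,b):
    o1,d1=ray("top",a);o2,d2=ray("scene",b)
    A=np.c_[d1,-d2]; s=np.linalg.lstsq(A,o2-o1,rcond=None)[0]; p,q=o1+s[0]*d1,o2+s[1]*d2
    return ((p+q)/2).round(4), np.linalg.norm(p-q).round(4)
print("corner",tri(un((557,203),6,(150,185)),un((218,277),6,(230,130))))
print("ferr",tri(un((340,258),6,(150,185)),un((405,281),6,(230,130))))
for z in(.1,.105): print(onz("top",un((557,203),6,(150,185)),z),onz("scene",un((218,277),6,(230,130)),z), onz("top",un((340,258),6,(150,185)),z))
```

```text
stand [[ 0.7585 -0.2039  0.14  ]
 [ 0.8005 -0.4986  0.14  ]
 [ 0.466  -0.5467  0.14  ]
 [ 0.4234 -0.2525  0.14  ]] [np.float64(0.2977), np.float64(0.338), np.float64(0.2973), np.float64(0.3386)]
yaw from depth -81.82456528151938 from width dir-y +90 -81.78533267432005
stand scene [[ 0.7649 -0.1989  0.14  ]
 [ 0.8052 -0.4924  0.14  ]
 [ 0.4696 -0.5447  0.14  ]
 [ 0.4262 -0.2498  0.14  ]] [np.float64(0.2963), np.float64(0.3396), np.float64(0.2981), np.float64(0.3425)] [ 0.61209519 -0.3754439   0.14      ] [ 0.61645693 -0.37144547  0.14      ]
-81.90368791450801
-81.29965517604313
mat [[0.519  0.4161 0.004 ]
 [0.5708 0.0592 0.004 ]
 [0.413  0.038  0.004 ]
 [0.3592 0.3914 0.004 ]] [0.46551731 0.22619225 0.004     ] [np.float64(0.3606), np.float64(0.1592), np.float64(0.3575), np.float64(0.1617)]
top capend [0.4612 0.3443 0.022 ]
top h0 [0.4846 0.2332 0.022 ]
top corner [0.5108 0.1104 0.022 ]
top tine [0.5261 0.1139 0.022 ]
scene corner [0.5104 0.1123 0.022 ]
((191.97512817382812, 234.9066925048828), (7.407801151275635, 28.214059829711914), 75.0685806274414)
red centre 0.022 [0.4713 0.2891 0.022 ]
red centre 0.04 [0.4697 0.2864 0.04  ]
[  0.9653387   -0.26100037 224.74359    226.03847   ]
shank dir -77.25787090218174 [0.48664488 0.22163613 0.022     ] [0.5080946  0.12678146 0.022     ]
corner (array([0.5108, 0.1109, 0.1038]), np.float64(0.0019))
ferr (array([0.4861, 0.2295, 0.1033]), np.float64(0.0003))
[0.51152619 0.11007765 0.1       ] [0.50596304 0.11082995 0.1       ] [0.48644143 0.22972606 0.1       ]
[0.51089645 0.10996979 0.105     ] [0.51205651 0.11218274 0.105     ] [0.48591109 0.22914408 0.105     ]
```

{"op": "move_arm", "data": {
  "commands": [-1, 0.2, -1.5, 0, 0, 0, -0.4, -1, 0.2, -2.6, 0, 0, 0, -0.4, -1, 0.2, -2.8, -0.4, 0, 0, -0.4, -1, 0.2, -2.8, -0.4, 0, 0, -0.4, -1, 0.2, -2.8, -0.4, 0, 0, -0.4, -1, 0.2, -2.8, -0.4, 0, 0, -0.4, -1, 0.2, -2.8, -0.4, 0, 0, -0.4, -1, 0.2, -2.8, -0.4, 0, 0, -0.4, -1, 0.2, -2.8, -0.4, 0, 0, -0.4, -1, 0.2, -2.8, -0.4, 0, 0, -0.4, -1, 0.2, -2.6, -0.4, 0, 0, -0.4, -1, 0.2, -1.5, -0.4, 0, 0, 0, -1, 0, 0, 0, 0, 0, 0, -1, 0, 0, 0, 0, 0, 0]
}}

```text
time_s: 5.38
ee_pos: [0.495, -0.0191, 0.0496]
ee_rot: [-1.929, 1.569, 2.927]
force: [0.4, 0.6, -3.0]
width: 0.0257
```

Run:
```python
from h import *
o=robot.get_obs(); print(o["ee_pos"],o["ee_rot"],o["force"],o["wrist_torque"])
for n,b in(("top",(100,250,220,450)),("scene",(110,230,80,300))):
    im=robot.capture(n)[:,:,::-1][b[0]:b[1],b[2]:b[3]]; cv2.imwrite(f"pics/{n}3.png",cv2.resize(im,None,fx=3.4,fy=3.4,interpolation=cv2.INTER_CUBIC))
```

```text
[ 0.49504748 -0.0191288   0.0496343 ] [-1.9288217   1.5687342   2.92748484] [ 0.39395556  0.59405035 -3.01285623] [-0.0064885   0.07558604  0.00534941]
```

View pics/top3.png

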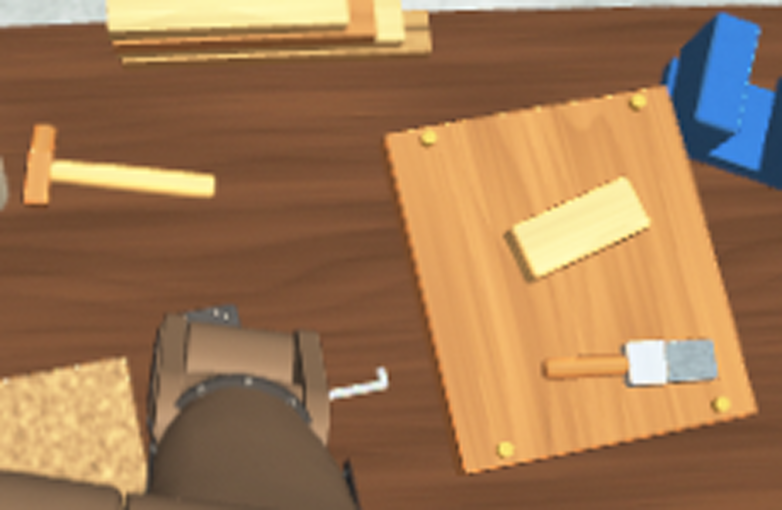

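View pics/scene3.png

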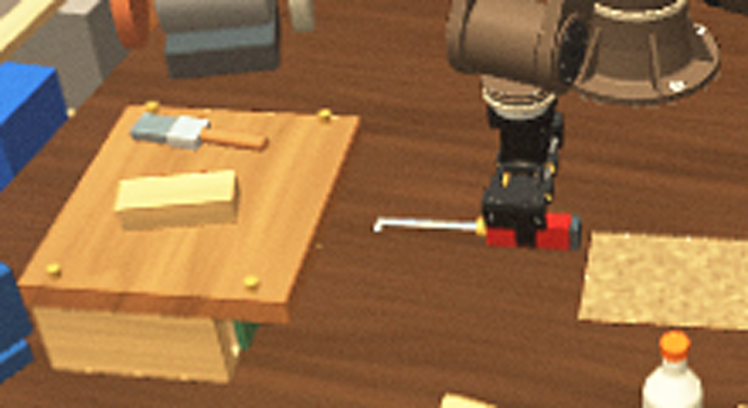

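```bash
sed -i 's/^S=np/if __name__!="__main__": raise SystemExit\nS=np/' m.py
cat >> h.py <<'E'
def un(U,f,off): return (np.array(U,float)+.5)/f-.5+off
def tri(a,b):
    o1,d1=ray("top",a);o2,d2=ray("scene",b)
    s=np.linalg.lstsq(np.c_[d1,-d2],o2-o1,rcond=None)[0]; p,q=o1+s[0]*d1,o2+s[1]*d2
    return ((p+q)/2).round(4), np.linalg.norm(p-q).round(4)
O=np.array([.6154,-.3834]); th=np.radians(-81.8); ex=np.array([np.cos(th),np.sin(th)]); ey=np.array([-ex[1],ex[0]])
def loc(P): d=np.array(P)[:2]-O; return np.array([d@ex,d@ey])*1000
def corner(): 
    p=robot.get_obs()["ee_pos"]; return np.array([p[0]+.0255,p[1]-.1788,p[2]+.0125])
E
python3 - <<'E'
from h import *
a=un((384,386),3.4,(220,100));b=un((377,229),3.4,(80,110))
print(tri(a,b),onz("top",a,.0617),onz("scene",b,.0617),corner(),loc(corner()))
print("front edge mid low proj", [ (n,proj(n,np.r_[O-.16*ex,.105])) for n in("top","scene")])
# stand corners bench check: wall near front, local(-80,170,0)
for l in [(-80,170,0),(140,170,0),(-160,170,.105),(-160,-170,.14)]:
    P=np.r_[O+l[0]/1e3*ex+l[1]/1e3*ey,l[2]]; print(l,proj("scene",P),proj("top",P))
E
```

```text
(array([ 0.5219, -0.2007,  0.048 ]), np.float64(0.0011)) [ 0.51997108 -0.19718443  0.0617    ] [ 0.53758688 -0.19371476  0.0617    ] [ 0.52070174 -0.19686213  0.06271285] [-198.1374647  -67.1243888]
front edge mid low proj [('top', array([[341.57114467, 189.49322007]])), ('scene', array([[176.74956906, 175.80520037]]))]
(-80, 170, 0) [[148.99168732 224.38714609]] [[345.2856312  147.12116798]]
(140, 170, 0) [[ 94.44460783 220.27164696]] [[400.47152436 137.31478122]]
(-160, 170, 0.105) [[165.21678715 205.368525  ]] [[330.04710125 141.83964741]]
(-160, -170, 0.14) [[185.69470955 143.68315537]] [[356.04936152 238.71664625]]
```

{"op": "move_arm", "data": {
  "commands": [-1, 0.1, -0.8, -0.1, 0, 0, 0, -1, 0.2, -1.3, -0.1, 0, 0, 0, -1, 0.2, -1.3, -0.1, 0, 0, 0, -1, 0.2, -1.3, 0, 0, 0, 0, -1, 0.2, -1.3, 0, 0, 0, 0, -1, 0.2, -1.3, 0, 0, 0, 0, -1, 0.2, -1.3, 0, 0, 0, 0, -1, 0.1, -0.8, 0, 0, 0, 0, -1, 0, 0, 0, 0, 0, 0, -1, 0, 0, 0, 0, 0, 0]
}}

```text
time_s: 6.32
ee_pos: [0.5094, -0.1131, 0.0476]
ee_rot: [-2.696, 1.571, 2.161]
force: [-0.8, -0.1, -2.1]
width: 0.0257
```

Run:
```python
from h import *
o=robot.get_obs(); print(o["force"],o["wrist_torque"],corner(),loc(corner()))
```

```text
[-0.75787176 -0.14588334 -2.12245962] [-0.07662562  0.04904105  0.04199091] [ 0.53494643 -0.29187733  0.06009951] [-102.06196774  -66.57725235]
```

{"op": "move_arm", "data": {
  "commands": [-1, 0.1, -0.4, 0, 0, 0, 0, -1, 0, -0.4, 0, 0, 0, 0, -1, 0, 0, 0, 0, 0, 0, -1, 0, 0, 0, 0, 0, 0]
}}

```text
time_s: 6.65
ee_pos: [0.5106, -0.1206, 0.0477]
ee_rot: [2.414, 1.571, 0.989]
force: [0.3, 0.3, -2.3]
width: 0.0256
```

Run:
```python
from h import *
for i in range(3):
    robot.capture("top");o=robot.get_obs(); print(o["force"],o["wrist_torque"],corner(),loc(corner()))
```

```text
[ 0.84973425  0.06512427 -1.76512127] [-0.05349573 -0.0099893   0.01631944] [ 0.53605182 -0.29928285  0.06016448] [-94.57449879 -66.53940205]
[ 0.49970434 -0.27550538 -2.22411162] [-0.08965544  0.01363192  0.02007993] [ 0.53605973 -0.29925194  0.06016318] [-94.60397197 -66.52716019]
[-0.54185213  0.49906233 -2.60643522] [-0.08823688  0.00201002 -0.01386204] [ 0.5360172  -0.29924293  0.06016437] [-94.61895076 -66.56797198]
```

{"op": "move_arm", "data": {
  "commands": [-1, 0.2, 0.03, 0, 0, 0, 0, -1, 0.2, 0.03, 0, 0, 0, 0, -1, 0.2, 0.03, 0, 0, 0, 0, -1, 0.2, 0.03, 0, 0, 0, 0, -1, 0.2, 0.03, 0, 0, 0, 0, -1, 0.2, 0.03, 0, 0, 0, 0, -1, 0.2, 0.03, 0, 0, 0, 0, -1, 0.2, 0.03, 0, 0, 0, 0, -1, 0.2, 0.03, 0, 0, 0, 0]
}}

```text
time_s: 7.55
ee_pos: [0.5288, -0.1179, 0.0476]
ee_rot: [1.724, 1.571, 0.299]
force: [0.7, 0.0, -1.9]
width: 0.0256
```

```bash
cat > c.py <<'E'
from h import *
o=robot.get_obs(); print(o["time_s"],"F",o["force"].round(2),"T",o["wrist_torque"].round(3),loc(corner()).round(1))
E
python3 c.py
```

```text
7.55 F [ 0.74  0.01 -1.89] T [-0.117  0.035 -0.025] [-94.5 -48.1]
```

Next is the slow sweep.

{"op": "move_arm", "data": {
  "commands": [-1, 0.1, 0.015, 0, 0, 0, 0, -1, 0.1, 0.015, 0, 0, 0, 0, -1, 0.1, 0.015, 0, 0, 0, 0, -1, 0.1, 0.015, 0, 0, 0, 0]
}}

```text
time_s: 7.88
ee_pos: [0.5326, -0.1174, 0.0477]
ee_rot: [2.479, 1.571, 1.054]
force: [0.9, 0.4, -1.9]
width: 0.0256
```

```bash
python3 c.py
```

```text
7.8833 F [ 0.91  0.4  -1.92] T [-0.104  0.054 -0.061] [-94.5 -44.3]
```

{"op": "move_arm", "data": {
  "commands": [-1, 0.1, 0.015, 0, 0, 0, 0, -1, 0.1, 0.015, 0, 0, 0, 0, -1, 0.1, 0.015, 0, 0, 0, 0, -1, 0.1, 0.015, 0, 0, 0, 0]
}}

```text
time_s: 8.22
ee_pos: [0.5367, -0.1168, 0.0477]
ee_rot: [1.282, 1.571, -0.143]
force: [-0.7, 0.6, -1.9]
width: 0.0259
```

```bash
python3 c.py
```

```text
8.2167 F [-0.72  0.58 -1.89] T [-0.011  0.046 -0.03 ] [-94.5 -40.1]
```

{"op": "move_arm", "data": {
  "commands": [-1, 0.1, 0.015, 0, 0, 0, 0, -1, 0.1, 0.015, 0, 0, 0, 0, -1, 0.1, 0.015, 0, 0, 0, 0, -1, 0.1, 0.015, 0, 0, 0, 0]
}}

```text
time_s: 8.55
ee_pos: [0.5407, -0.1162, 0.0477]
ee_rot: [1.478, 1.571, 0.053]
force: [-0.2, -0.3, -2.2]
width: 0.0254
```

```bash
python3 c.py
```

```text
8.55 F [-0.19 -0.33 -2.2 ] T [-0.145 -0.005  0.015] [-94.5 -36.1]
```

{"op": "move_arm", "data": {
  "commands": [-1, 0.1, 0.015, 0, 0, 0, 0, -1, 0.1, 0.015, 0, 0, 0, 0, -1, 0.1, 0.015, 0, 0, 0, 0, -1, 0.1, 0.015, 0, 0, 0, 0]
}}

```text
time_s: 8.88
ee_pos: [0.5447, -0.1156, 0.0477]
ee_rot: [1.71, 1.571, 0.285]
force: [-0.5, 0.5, -2.0]
width: 0.0257
```

```bash
python3 c.py
```

```text
8.8833 F [-0.51  0.54 -1.97] T [-0.11   0.062 -0.006] [-94.6 -32.1]
```

{"op": "move_arm", "data": {
  "commands": [-1, 0.1, 0.015, 0, 0, 0, 0, -1, 0.1, 0.015, 0, 0, 0, 0, -1, 0.1, 0.015, 0, 0, 0, 0, -1, 0.1, 0.015, 0, 0, 0, 0]
}}

```text
time_s: 9.22
ee_pos: [0.5487, -0.1149, 0.0477]
ee_rot: [1.757, 1.571, 0.332]
force: [-0.6, 0.2, -1.6]
width: 0.0257
```

```bash
python3 c.py
```

```text
9.2167 F [-0.62  0.25 -1.62] T [-0.019 -0.021  0.045] [-94.6 -28. ]
```

{"op": "move_arm", "data": {
  "commands": [-1, 0.1, 0.015, 0, 0, 0, 0, -1, 0.1, 0.015, 0, 0, 0, 0, -1, 0.1, 0.015, 0, 0, 0, 0, -1, 0.1, 0.015, 0, 0, 0, 0]
}}

```text
time_s: 9.55
ee_pos: [0.5527, -0.1144, 0.0477]
ee_rot: [1.399, 1.571, -0.026]
force: [0.2, 0.4, -1.9]
width: 0.0259
```

```bash
python3 c.py
```

```text
9.55 F [ 0.16  0.38 -1.93] T [-0.062  0.065 -0.029] [-94.6 -23.9]
```

{"op": "move_arm", "data": {
  "commands": [-1, 0.1, 0.015, 0, 0, 0, 0, -1, 0.1, 0.015, 0, 0, 0, 0, -1, 0.1, 0.015, 0, 0, 0, 0, -1, 0.1, 0.015, 0, 0, 0, 0]
}}

```text
time_s: 9.88
ee_pos: [0.5567, -0.1137, 0.0476]
ee_rot: [1.782, 1.571, 0.357]
force: [-1.2, -0.1, -1.8]
width: 0.0258
```

```bash
python3 c.py
```

```text
9.8833 F [-1.16 -0.12 -1.79] T [-0.17   0.004  0.006] [-94.7 -19.9]
```

{"op": "move_arm", "data": {
  "commands": [-1, 0.1, 0.015, 0, 0, 0, 0, -1, 0.1, 0.015, 0, 0, 0, 0, -1, 0.1, 0.015, 0, 0, 0, 0, -1, 0.1, 0.015, 0, 0, 0, 0]
}}

```text
time_s: 10.22
ee_pos: [0.5607, -0.1131, 0.0477]
ee_rot: [1.727, 1.571, 0.301]
force: [0.6, 0.4, -2.2]
width: 0.0256
```

```bash
python3 c.py
```

```text
10.2167 F [ 0.61  0.41 -2.21] T [-0.086  0.008 -0.039] [-94.7 -15.9]
```

{"op": "move_arm", "data": {
  "commands": [-1, 0.1, 0.015, 0, 0, 0, 0, -1, 0.1, 0.015, 0, 0, 0, 0, -1, 0.1, 0.015, 0, 0, 0, 0, -1, 0.1, 0.015, 0, 0, 0, 0]
}}

```text
time_s: 10.55
ee_pos: [0.5647, -0.1126, 0.0477]
ee_rot: [1.377, 1.571, -0.048]
force: [-0.3, -0.3, -2.4]
width: 0.0254
```

```bash
python3 c.py
```

```text
10.55 F [-0.3  -0.34 -2.37] T [-0.048  0.052 -0.011] [-94.7 -11.8]
```

{"op": "move_arm", "data": {
  "commands": [-1, 0.1, 0.015, 0, 0, 0, 0, -1, 0.1, 0.015, 0, 0, 0, 0, -1, 0.1, 0.015, 0, 0, 0, 0, -1, 0.1, 0.015, 0, 0, 0, 0]
}}

```text
time_s: 10.88
ee_pos: [0.5683, -0.1119, 0.0475]
ee_rot: [-2.074, 1.57, 2.784]
force: [-4.3, -1.3, -1.9]
width: 0.0258
```

```bash
python3 c.py
```

```text
10.8833 F [-4.34 -1.32 -1.93] T [-0.425  0.586 -0.547] [-94.8  -8.1]
```

Contact on the bar, about 4.5 N sideways. I'll ease off a touch and hold.

{"op": "move_arm", "data": {
  "commands": [-1, -0.02, 0, 0, 0, 0, 0, -1, 0, 0, 0, 0, 0, 0, -1, 0, 0, 0, 0, 0, 0]
}}

```text
time_s: 11.13
ee_pos: [0.5681, -0.112, 0.0476]
ee_rot: [-2.11, 1.57, 2.748]
force: [-2.1, -0.6, -2.2]
width: 0.0255
```

```bash
python3 c.py
```

```text
11.1333 F [-2.11 -0.62 -2.19] T [-0.336  0.499 -0.45 ] [-94.8  -8.4]
```

{"op": "move_arm", "data": {
  "commands": [-1, 0, 0, 0, 0, 0, 0, -1, 0, 0, 0, 0, 0, 0, -1, 0, 0, 0, 0, 0, 0, -1, 0, 0, 0, 0, 0, 0, -1, 0, 0, 0, 0, 0, 0, -1, 0, 0, 0, 0, 0, 0, -1, 0, 0, 0, 0, 0, 0, -1, 0, 0, 0, 0, 0, 0, -1, 0, 0, 0, 0, 0, 0, -1, 0, 0, 0, 0, 0, 0, -1, 0, 0, 0, 0, 0, 0, -1, 0, 0, 0, 0, 0, 0, -1, 0, 0, 0, 0, 0, 0, -1, 0, 0, 0, 0, 0, 0, -1, 0, 0, 0, 0, 0, 0, -1, 0, 0, 0, 0, 0, 0, -1, 0, 0, 0, 0, 0, 0, -1, 0, 0, 0, 0, 0, 0]
}}

```text
time_s: 12.63
ee_pos: [0.5684, -0.112, 0.0477]
ee_rot: [1.692, 1.571, 0.267]
force: [-4.0, -0.8, -2.0]
width: 0.0255
```

```bash
python3 c.py
```

```text
12.6333 F [-3.95 -0.82 -2.01] T [-0.239  0.719 -0.543] [-94.7  -8.1]
```

{"op": "move_arm", "data": {
  "commands": [-1, -0.03, 0.2, 0, 0, 0, 0, -1, -0.03, 0.2, 0, 0, 0, 0, -1, -0.03, 0.2, 0, 0, 0, 0, -1, -0.03, 0.2, 0, 0, 0, 0, -1, -0.03, 0.2, 0, 0, 0, 0, -1, -0.03, 0.2, 0, 0, 0, 0, -1, -0.03, 0.2, 0, 0, 0, 0]
}}

```text
time_s: 13.22
ee_pos: [0.5665, -0.098, 0.0477]
ee_rot: [0.823, 1.57, -0.602]
force: [-3.2, -6.4, -3.0]
width: 0.0255
```

```bash
python3 c.py
```

```text
13.2167 F [-3.22 -6.41 -3.05] T [-1.255  0.491 -0.607] [-108.8   -8. ]
```

{"op": "move_arm", "data": {
  "commands": [-1, -0.06, 0.3, 0, 0, 0, 0, -1, -0.06, 0.4, 0, 0, 0, 0, -1, -0.06, 0.4, 0, 0, 0, 0, -1, -0.06, 0.4, 0, 0, 0, 0, -1, -0.06, 0.4, 0, 0, 0, 0, -1, -0.06, 0.4, 0, 0, 0, 0, -1, -0.06, 0.4, 0, 0, 0, 0, -1, -0.06, 0.4, 0, 0, 0, 0, -1, -0.06, 0.4, 0, 0, 0, 0, -1, -0.06, 0.4, 0, 0, 0, 0]
}}

```text
time_s: 14.05
ee_pos: [0.5607, -0.0592, 0.0478]
ee_rot: [0.903, 1.569, -0.522]
force: [-1.8, -8.1, -3.2]
width: 0.0256
```

```bash
python3 c.py
python3 - <<'E'
from h import *
b=(110,230,80,300)
im=robot.capture("scene")[:,:,::-1][b[0]:b[1],b[2]:b[3]]; cv2.imwrite(f"pics/scene4.png",cv2.resize(im,None,fx=3.4,fy=3.4,interpolation=cv2.INTER_CUBIC))
E
```

```text
14.05 F [-1.79 -8.1  -3.23] T [-1.262  0.329 -0.582] [-148.1   -8.1]
```

View pics/scene4.png

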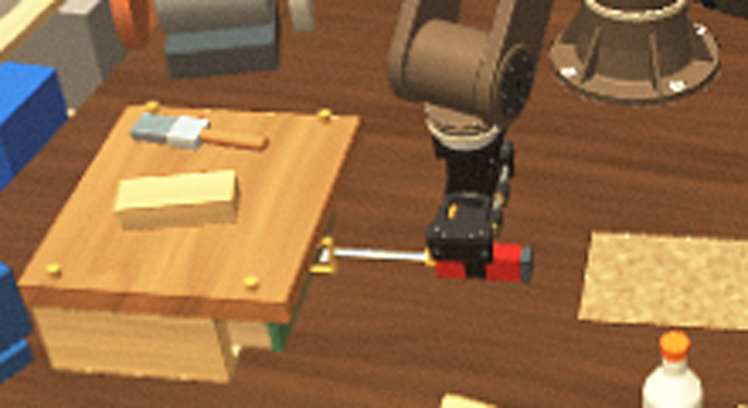

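The picture shows the tray coming out, with the brass eye at crop (322,255) and the hook in it. I'll keep drawing.

{"op": "move_arm", "data": {
  "commands": [-1, -0.06, 0.4, 0, 0, 0, 0, -1, -0.06, 0.4, 0, 0, 0, 0, -1, -0.06, 0.4, 0, 0, 0, 0, -1, -0.06, 0.4, 0, 0, 0, 0, -1, -0.06, 0.4, 0, 0, 0, 0, -1, -0.06, 0.4, 0, 0, 0, 0, -1, -0.06, 0.4, 0, 0, 0, 0, -1, -0.06, 0.4, 0, 0, 0, 0, -1, -0.06, 0.4, 0, 0, 0, 0, -1, -0.06, 0.4, 0, 0, 0, 0, -1, -0.06, 0.4, 0, 0, 0, 0, -1, -0.06, 0.4, 0, 0, 0, 0, -1, -0.06, 0.4, 0, 0, 0, 0, -1, -0.06, 0.4, 0, 0, 0, 0, -1, -0.06, 0.4, 0, 0, 0, 0, -1, -0.06, 0.4, 0, 0, 0, 0, -1, -0.06, 0.4, 0, 0, 0, 0, -1, -0.06, 0.4, 0, 0, 0, 0, -1, -0.06, 0.4, 0, 0, 0, 0, -1, -0.04, 0.3, 0, 0, 0, 0]
}}

```text
time_s: 15.77
ee_pos: [0.5489, 0.0201, 0.0478]
ee_rot: [1.023, 1.569, -0.401]
force: [-1.5, -7.9, -2.8]
width: 0.0258
```

```bash
python3 c.py
python3 - <<'E'
from h import *
for n,b in(("top",(100,260,220,450)),("scene",(110,230,80,300))):
    im=robot.capture(n)[:,:,::-1][b[0]:b[1],b[2]:b[3]]; cv2.imwrite(f"pics/{n}5.png",cv2.resize(im,None,fx=3.4,fy=3.4,interpolation=cv2.INTER_CUBIC))
E
```

```text
15.7667 F [-1.48 -7.93 -2.78] T [-1.22   0.165 -0.311] [-228.2   -8.5]
```

View pics/scene5.png

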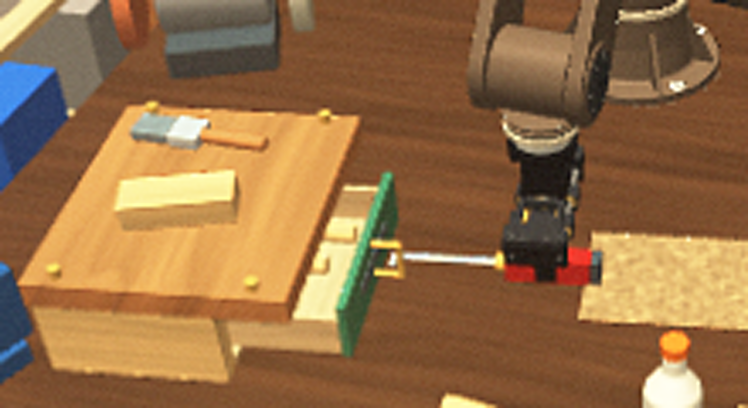

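View pics/top5.png

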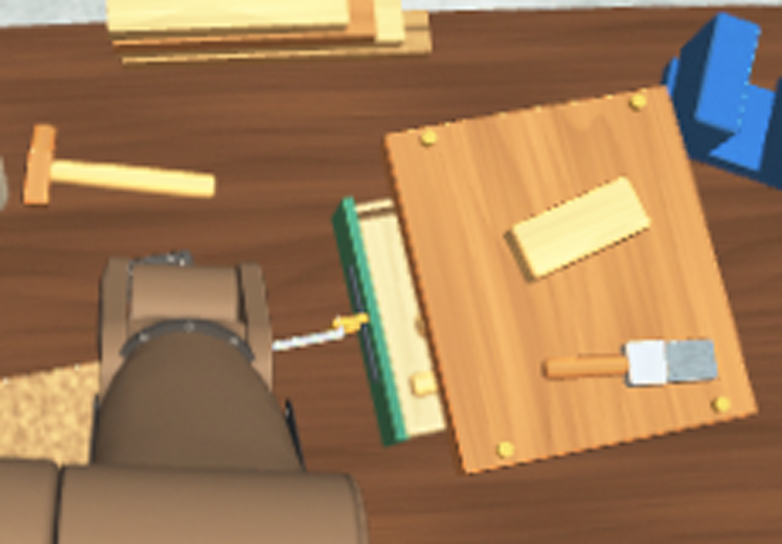

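```bash
python3 - <<'E'
from h import *
im=robot.capture("top"); hsv=cv2.cvtColor(im,cv2.COLOR_RGB2HSV)
m=((hsv[...,0]>55)&(hsv[...,0]<95)&(hsv[...,1]>90)&(hsv[...,2]>30)).astype(np.uint8); m[:,:310]=0;m[:,360:]=0
c=max(cv2.findContours(m,0,1)[0],key=cv2.contourArea); r=cv2.minAreaRect(c); print(r)
for p in cv2.boxPoints(r): print(p,"z.092",loc(onz("top",p,.092)).round(1),"z.018",loc(onz("top",p,.018)).round(1))
P=np.r_[O-.204*ex,.092]; print(proj("top",P))
E
python3 -c "
import cv2;im=cv2.imread('pics/top5.png')[180:460,310:470];cv2.imwrite('pics/z5.png',cv2.resize(im,None,fx=2,fy=2))"
```

```text
((327.55291748046875, 194.48822021484375), (72.12937927246094, 6.724843502044678), 77.47119140625)
[316.44705 160.01175] z.092 [-217.9  118.6] z.018 [-201.6  136.8]
[323.01175 158.55292] z.092 [-194.5  119.5] z.018 [-176.7  137.7]
[338.65878 228.96469] z.092 [-196.7 -126.2] z.018 [-179.1 -122.3]
[332.0941  230.42352] z.092 [-219.4 -126.7] z.018 [-203.1 -122.8]
[[328.16020731 192.64918793]]
```

View pics/z5.png

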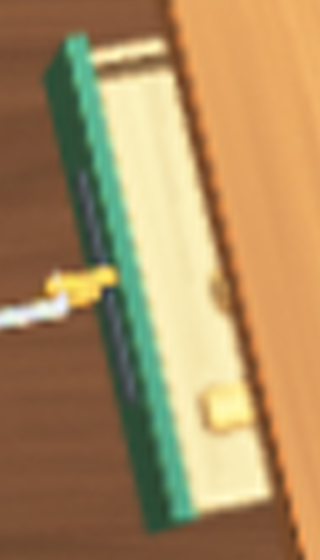

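{"op": "move_arm", "data": {
  "commands": [-1, -0.04, 0.3, 0, 0, 0, 0, -1, -0.04, 0.3, 0, 0, 0, 0, -1, 0, 0, 0, 0, 0, 0, -1, 0.03, -0.2, 0, 0, 0, 0, -1, 0.04, -0.3, 0, 0, 0, 0, -1, 0.04, -0.3, 0, 0, 0, 0, -1, 0.02, -0.2, 0, 0, 0, 0, -1, 0, 0, 0, 0, 0, 0]
}}

```text
time_s: 16.58
ee_pos: [0.5493, 0.0155, 0.0477]
ee_rot: [1.268, 1.57, -0.157]
force: [-0.2, 0.5, -2.5]
width: 0.0255
```

```bash
python3 c.py
```

```text
16.5833 F [-0.16  0.53 -2.5 ] T [-0.154  0.086 -0.066] [-223.6   -8.8]
```

{"op": "move_arm", "data": {
  "commands": [-1, -0.2, -0.03, 0, 0, 0, 0, -1, -0.3, -0.04, 0, 0, 0, 0, -1, -0.3, -0.04, 0, 0, 0, 0, -1, -0.3, -0.04, 0, 0, 0, 0, -1, -0.3, -0.04, 0, 0, 0, 0, -1, -0.3, -0.04, 0, 0, 0, 0, -1, -0.3, -0.04, 0, 0, 0, 0, -1, -0.3, -0.04, 0, 0, 0, 0, -1, -0.3, -0.04, 0, 0, 0, 0, -1, -0.3, -0.04, 0, 0, 0, 0, -1, -0.3, -0.04, 0, 0, 0, 0, -1, 0, 0, 0, 0, 0, 0]
}}

```text
time_s: 17.58
ee_pos: [0.5163, 0.0117, 0.0476]
ee_rot: [-1.82, 1.57, 3.038]
force: [0.6, -0.2, -1.3]
width: 0.0258
```

```bash
python3 c.py
python3 - <<'E'
from h import *
for n,b in(("top",(100,260,220,450)),("scene",(110,230,80,300))):
    im=robot.capture(n)[:,:,::-1][b[0]:b[1],b[2]:b[3]]; cv2.imwrite(f"pics/{n}6.png",cv2.resize(im,None,fx=3.4,fy=3.4,interpolation=cv2.INTER_CUBIC))
E
```

```text
17.5833 F [ 0.55 -0.22 -1.28] T [-0.061  0.04   0.   ] [-224.6  -42. ]
```

View pics/scene6.png

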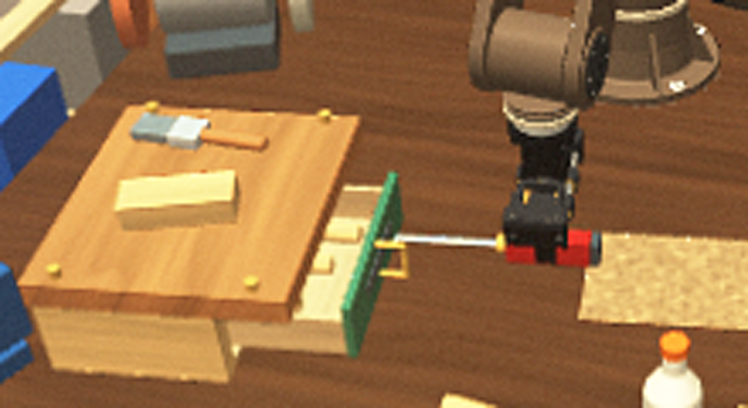

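View pics/top6.png

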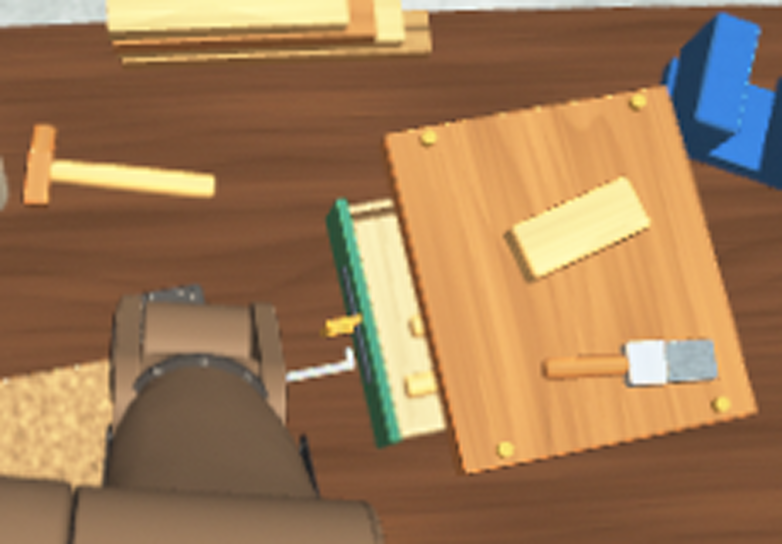

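The pictures show the tine clear of the eye, at top crop (350,360) against the eye at (343,325). I'll retract and go back to the mat.

{"op": "move_arm", "data": {
  "commands": [-1, -0.1, 1, 0, 0, 0, 0, -1, -0.3, 2, 0, 0, 0, 0, -1, -0.3, 2, 0, 0, 0, 0, -1, -0.2, 1.5, 0, 0, 0, 0, -1, -0.4, 2.1, 0, 0, 0, 0.4, -1, -0.4, 2.1, 0, 0, 0, 0.5, -1, -0.4, 2.1, 0, 0, 0, 0.5, -1, -0.4, 2.1, 0, 0, 0, 0.5, -1, -0.4, 2.1, 0, 0, 0, 0.5, -1, -0.4, 2.1, 0, 0, 0, 0.5, -1, -0.4, 2.1, 0, 0, 0, 0.5, -1, -0.4, 2.1, 0, 0, 0, 0.5, -1, -0.4, 2.1, 0, 0, 0, 0.5, -1, -0.4, 1.5, 0, 0, 0, 0, -1, 0, 0, 0, 0, 0, 0, -1, 0, 0, 0, 0, 0, 0]
}}

```text
time_s: 19.02
ee_pos: [0.4674, 0.2817, 0.0475]
ee_rot: [-0.684, 1.571, -2.03]
force: [-0.8, -0.5, -1.3]
width: 0.0257
```

```bash
python3 c.py
python3 - <<'E'
from h import *
print(np.degrees(np.diff(robot.get_obs()["ee_rot"][[2,0]]))%360)
for n,b in(("scene",(130,225,230,350)),):
    im=robot.capture(n)[:,:,::-1][b[0]:b[1],b[2]:b[3]]; cv2.imwrite(f"pics/{n}7.png",cv2.resize(im,None,fx=6,fy=6,interpolation=cv2.INTER_CUBIC))
E
```

```text
19.0167 F [-0.83 -0.51 -1.35] T [-0.12   0.024  0.003] [-498.8  -51.9]
[77.13891801]
```

View pics/scene7.png

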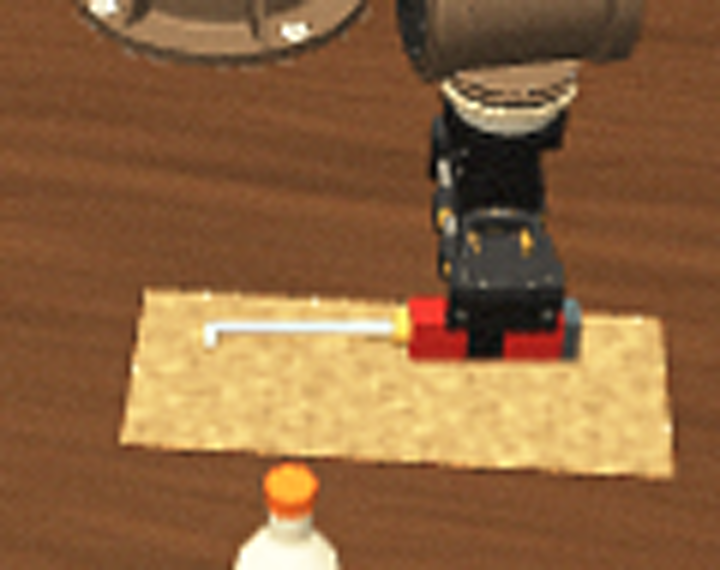

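{"op": "move_arm", "data": {
  "commands": [-1, 0, 0, -1, 0, 0, 0, -1, 0, 0, -1, 0, 0, 0, -1, 0, 0, -1, 0, 0, 0, -1, 0, 0, -0.4, 0, 0, 0, -1, 0, 0, -0.2, 0, 0, 0, -1, 0, 0, 0, 0, 0, 0, -1, 0, 0, 0, 0, 0, 0]
}}

```text
time_s: 19.65
ee_pos: [0.4681, 0.2805, 0.0114]
ee_rot: [-1.246, 1.571, -2.595]
force: [-0.1, 0.2, -1.8]
width: 0.0258
```

```bash
python3 c.py
```

```text
19.65 F [-0.15  0.16 -1.77] T [-0.126  0.037  0.051] [-497.5  -51.4]
```

{"op": "move_arm", "data": {
  "commands": [-1, 0, 0, -0.06, 0, 0, 0, -1, 0, 0, 0, 0, 0, 0, -0.4, 0, 0, 0, 0, 0, 0, -0.3, 0, 0, 0, 0, 0, 0, 0, 0, 0, 0, 0, 0, 0, 0.5, 0, 0, 0, 0, 0, 0, 1, 0, 0, 0, 0, 0, 0, 1, 0, 0, 0, 0, 0, 0, 1, 0, 0, 0, 0, 0, 0, 1, 0, 0, 0, 0, 0, 0, 1, 0, 0, 0, 0, 0, 0, 1, 0, 0, 0, 0, 0, 0, 1, 0, 0, 0, 0, 0, 0]
}}

```text
time_s: 20.73
ee_pos: [0.468, 0.2807, 0.011]
ee_rot: [1.463, 1.571, 0.115]
force: [-0.1, -0.6, 0.7]
width: 0.0877
```

{"op": "move_arm", "data": {
  "commands": [1, 0, 0, 1, 0, 0, 0, 1, 0, 0, 2, 0, 0, 0, 1, 0, 0, 3, 0, 0, 0, 1, 0, 0, 3, 0, 0, 0, 1, -1, 2, 3, 0, 0, 0, 1, -1, 3, 2, 0, 0, 0, 1, -1, 3, 1, 0, 0, 0, 1, -1, 3, 0, 0, 0, 0, 1, -1, 3, 0, 0, 0, 0, 1, -1, 3, 0, 0, 0, 0, 1, 0, 0, 0, 0, 0, 0, 1, 0, 0, 0, 0, 0, 0]
}}

```text
time_s: 21.73
ee_pos: [0.4071, 0.4517, 0.1615]
ee_rot: [1.486, 1.571, 0.141]
force: [0.4, -0.2, -0.0]
width: 0.0946
```

```bash
python3 c.py
python3 - <<'E'
from h import *
for n in("scene","top"):
    im=robot.capture(n)[:,:,::-1]; cv2.imwrite(f"pics/{n}8.png",cv2.resize(im,None,fx=1.5,fy=1.5,interpolation=cv2.INTER_CUBIC))
E
```

```text
21.7333 F [ 0.35 -0.25 -0.  ] T [-0.074  0.027  0.005] [-675.6  -87.4]
```

View pics/scene8.png

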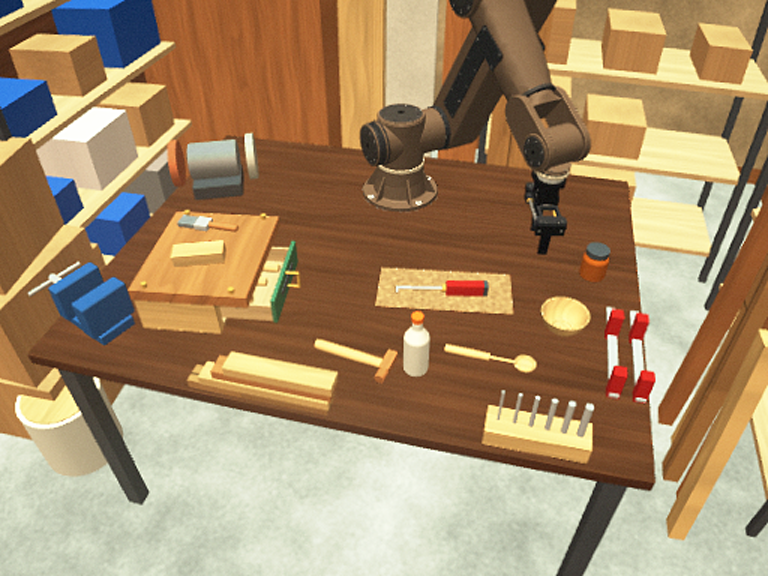

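View pics/top8.png

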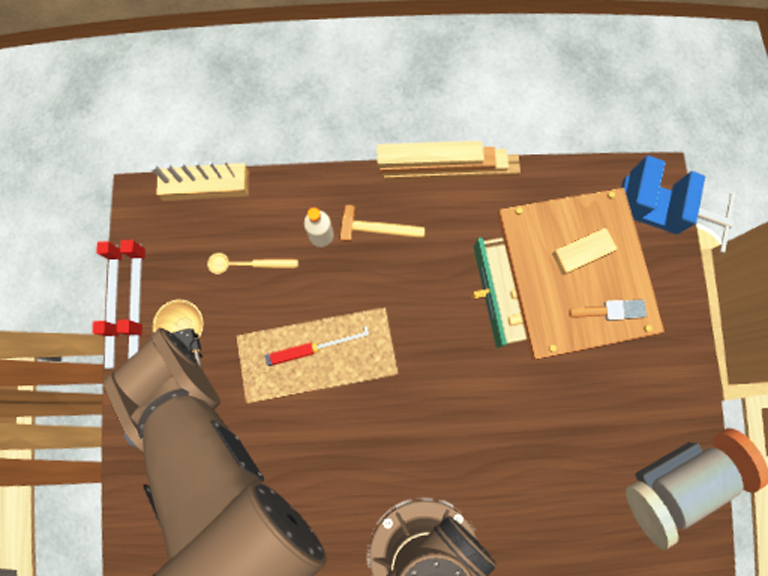

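Both views show the rod flat on the mat (top view at 290,353), the tray out, the other things where they were, and the gripper clear. I'll take a final tray measurement and hand in.

Run:
```python
from h import *
im=robot.capture("top"); hsv=cv2.cvtColor(im,cv2.COLOR_RGB2HSV)
m=((hsv[...,0]>55)&(hsv[...,0]<95)&(hsv[...,1]>90)&(hsv[...,2]>30)).astype(np.uint8); m[:,:310]=0;m[:,360:]=0
r=cv2.minAreaRect(max(cv2.findContours(m,0,1)[0],key=cv2.contourArea))
for p in cv2.boxPoints(r): print("z.018",loc(onz("top",p,.018)).round(1))
print(robot.sign_off())
```

```text
z.018 [-207.7  138.1]
z.018 [-183.7  139.1]
z.018 [-184.6 -121.5]
z.018 [-207.9 -122.1]
the job is handed in; nothing more can be done
None
```

The tray is drawn out about 128 mm of its 150 mm travel, and the rod is back flat on the cork mat with the red handle on it. I handed the job in at about 22 s of the 72 s.

- **Feeling for the eye:** I swept the hook sideways under the overhang until the shank met the bar, about at the middle of its possible range. I rested it there for about 1.7 s, at 2–4 N in the readings at either end, before any pull.
- **Drawing and unhooking:** The pull read 6–8 N while the tray moved. I then eased the hook about 1 cm inward and slid it out sideways, reading no contact force at the end of either move.
- **Last checks:** The final pictures show the bystanders where they were and the gripper clear of everything.
- **Checks that disagreed:**
  - The two cameras placed the stand about 4–6 mm apart, so I used the average. The draw is therefore good to a few millimetres.
  - I never saw the hook in the eye during the rest, because the overhang hid it. The pictures taken during the pull confirmed it.
  - I read forces only between moves, so brief peaks within a move were not seen.

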